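# Turn a cream-jar lid over on the flip ramp and close the jar

## Task

The copper lid lies on the worktop with its white inside up. Lay it inside up on the green flap of the lid turner, swing the flap over by its side handle so that the lid tips down the short ramp and comes to rest on the black pad with its copper face up, and fold the flap flat again. Then put the lid on the open jar so that it sits level and all the way down, without disturbing the jar or the small things standing around.

Things in the scene. Friction and masses are not known exactly. Their poses are not given: they have to be found in the camera images.
- lid_center (a point): Slip-on jar lid, copper outside, white inside, a shallow cup: 60 mm outer diameter, 16 mm tall, 55 mm inner diameter, 12 mm deep, polished, 60 g. The point is its centre, half-way up on its axis. Its z axis points out of the closed copper face: down at the start, when the lid lies on the worktop with its open white inside up; up after the flip. Grip it across the rim from above.
- jar_mouth (a point): Open white jar with a copper band, standing loose, 62 mm diameter up to 44 mm height, then a plain neck (no thread) of 47 mm outer diameter up to 58 mm, 350 g. The point is the centre of its mouth, at the top of the neck; z is up. With the lid fully down its centre lies 4 mm below this point (the lid rests on the rim of the neck); the lid has 4 mm of play all round the neck.
- flap (a joint): Angle of the lid turner's green flap: 0 when it lies flat (as at the start), grows as its free end is swung up and over towards the ramp; stop at 2.1. Stiff hinge (0.08 N m): it stays where it is left. Somewhere between 1.4 and 1.95 a lid lying on it topples off, over the lip, onto the ramp.
- flap_seat (a point): Centre of the flap's upper face, where the lid is laid; it turns with the flap. Flap flat: z up, 49.5 mm above the worktop, y from the hinge to the free end (away from the ramp), x along the hinge. The face is 70 mm wide (x) between side fences 6 mm high, and runs in y from a lip 6 mm high at the hinge (36 mm from the centre) to the open free end (39 mm from the centre).
- flap_handle (a point): Grip point of the flap's handle, a round steel bar 9 mm thick that sticks out 50 mm from the flap's near side along -x, parallel to the hinge; the point is on the bar's axis, 28 mm out from the flap, 48 mm above the worktop when flat; it turns with the flap (axes as flap_seat). Pinch it from above, fingers closing along y; the bar may turn between the fingers in the swing.
- flap_hinge (a point): Point on the hinge axis in the middle of the flap, 50 mm above the worktop; fixed on the lid turner. Its frame does not turn with the flap: x along the hinge axis, z up, -y towards the ramp and the pad. The handle point moves on a circle of 72 mm radius about this axis, from +y over the top towards -y.
- landing_pad (a point): Centre of the upper face of the black rubber pad, 3 mm above the worktop, 134 mm (x) by 130 mm (y), fixed; -y is away from the ramp, a 9 mm high end stop stands 65 mm that way. The slippery metal ramp runs out level, 1 mm above the pad, on its first 35 mm; its side fences end 91 mm before this point. The lid usually stops within 50 mm of this point, read its place afresh.
- pot_1: Bystander: closed cream-coloured pot with black lid, 61 mm diameter, 48 mm tall; origin under its centre.
- pot_2: Bystander: closed black pot with gold lid, 53 mm diameter, 36 mm tall; origin under its centre.
- flacon_teal: Bystander: small clear flacon with a grey cap, 30x38x90 mm; origin under its centre.
- section_clip_4: Bystander: pink sectioning clip, 110x15x18 mm, lying; origin under its centre.
Things that resemble listed ones, but are neither listed nor needed, are in the scene too. What is meant by the part that bears lid_center is not red, and is the larger of those in its own colour.

How it is judged:
By the outcome, as a careful person would: the job done as asked, in the order asked, and still so for the second after the job is handed in, with the robot touching nothing.
It also fails if it takes over 64 s, if anything falls off the work surface, if the arm or the gripper's body presses on something with over 40 N, if the wrist force passes 120 N, or if a joint passes its speed limit or range.

## Robot

A 6-joint arm with a two-finger parallel gripper is mounted at the origin on a cart in front of the work surface, level with it; the furniture and walls round the work are solid. World frame = base frame: x ahead of the robot, y to its left, z up, the work surface at z = 0. Lengths are in m, angles in degrees, forces in N, time in s.
With the tool pointing down it reaches from about 0.375 to 0.9 m from the base axis. Payload 3.1 kg.
Tool frame: the origin (TCP) lies between the finger pads; the fingertips stand bot.tip_extent ahead of it and the grasp point (between the pads) lies 2 mm behind it (bot.tip_extent is the distance from the TCP to the fingertips, in m); z points along the fingers, y is the direction in which the jaws open and shut (so a half turn about z gives the same grasp; the last joint's range is limited). The gripper opens to 87 mm and grips with 3 to 60 N. Pads are 19 mm wide; open, the fingers measure 117 mm over their backs; the gripper's body (75 mm by 190 mm) begins 51 mm behind the grasp point.
Start: joints at [-82.42, 30.224, 82.088, -0, 67.689, -10.227], TCP at [0.191, -0.595, 0.24] pointing down, gripper open.
Joint ranges: [-176.69, 176.69], [-43.24, 126.21], [12.49, 139.97], [-82, 262], [0, 151.66], [-163.58, 163.58]. Speed limits (degrees/s): [159.86, 159.86, 180, 180, 180, 180].

## Interface

Orientations are given as a 3x3 rotation matrix whose columns are the frame's x, y, z axes.
In Python, from rig import bot, imaging, recognise, masks_of, mark_of gives the robot as it stands.
- The arm moves only by the tool send_rows, never from a script. Its argument "plan" is a list that holds one entry, the list of rows, each a list of 5 numbers: the shift along the world's x, y, z normalised to -1 to 1, where 1 is 0.03 m, then the turn about the world's z normalised to -1 to 1, where 1 is 0.1 rad, then the closure, from -1 (fully open) to 1 (shut). A call has 1 to 20 rows; each row shifts and turns the commanded pose from where the row before left it; what a row does not reach is not made up. A row lasts 1/10 s, in which the tool goes at most 50 mm and 8.59 degrees, less where a joint would pass 70% of its speed; a pose out of reach is approached as far as the arm can. A call with a number of a shift or a turn outside -1 to 1 is refused whole. A call with a gripper value outside its range is refused whole. The fingers move at their own pace and stop on an object; the grip force is fixed at half the most. Time passes only in rows, so rows that do not move let the fingers close. It gives the time, the measured TCP pose, the force and the opening at its end, in the units of the state.
- bot.read_state(): the state, without advancing time (a new reading comes with each control period).
- imaging.capture(name): name is "scene" or "top" or "wrist"; returns a dict with "img" (400x640x3 uint8, blue, green, red), "mtx" (3x3 intrinsics, pixels), "pose" (4x4, takes a point from camera to world coordinates); the wrist camera has in their place "T_tool_cam" (4x4, takes a point from camera to tool coordinates, whose origin is the TCP and whose axes are the flange's). Camera axes: x right, y down, z forward; pixel columns grow to the right and rows downward; lengths in m; the calibration is good to about 2 mm. The wrist camera is an equidistant fisheye: a pixel r from the principal point sees the ray r / f radians off the axis. A picture is of the moment at which its call begins: read the wrist's pose just before it. There is no depth.
- bot.hand_in(): hands the job in, once; it reports no verdict.
Trained networks look in the newest picture that a camera, given by its name, has taken for a name from the list of things; names that differ only in an ending like _2 or _b are one class to them, and where a whole thing is asked for, a point or a joint stands for the part that bears it (a point fixed in the world has none). Each returns a list of dicts, best first, with "conf" (0 to 1); they miss things now and then, are a little off and sometimes report something else, mostly with a low value. They report only what shows in the picture. A call takes as long as a camera call. They do not tell look-alikes from the thing itself.
- recognise(camera, target): "at" ([x, y, z] in m, in world coordinates, good to about 4 mm: the middle of the surface that is visible of it).
- masks_of(camera, target): "region" (400x640 bool, what is visible of it).
- mark_of(camera, target): "at" ([x, y, z] in m, in world coordinates, good to about 4 mm: a listed point, or the origin of a listed thing).
The state is a dict: "time_s": time; "joint_positions": joint angles; "qvel": joint speeds; "tau": joint torques, N m; "position": TCP position; "tcp_rot": TCP orientation; "force": force on the tool from outside, world axes, zero at the start; "moment": the same for the moment, N m; "opening": opening from 0.0 (shut) to 1.0 (fully open).
Only numpy, scipy, OpenCV 4.12 (cv2) and the standard library are available. Lean on these libraries where they do the work, as an engineer would, in place of code of your own. Each camera call takes 0.05 s, during which the arm holds its last target.

## Working session

There is one attempt and no reset: what is moved stays moved. The work goes in short steps, Python scripts to look and compute and a tool call to move; the robot and the scene stay as the last step left them, time stands still between calls to the robot, and variables do not carry over. Pictures are saved under pics/ and viewed, and the job is handed in when it is done.

Besides the shell and the picture viewer there is one more tool, called after "Request:" as a command line: name --argument value ..., lists and objects as JSON in quotes. send_rows: Moves the arm, as the interface text tells. Its arguments: {"type":"object","properties":{"plan":{"type":"array"}},"required":["plan"]}

```bash
ls; mkdir -p pics; python3 - <<'E'
from rig import bot, imaging, recognise, masks_of, mark_of
import cv2
s=bot.read_state(); print(s['time_s'],s['position'],s['tcp_rot'],s['opening'],s['force'],bot.tip_extent)
for c in ['scene','top','wrist']:
    d=imaging.capture(c); cv2.imwrite(f'pics/{c}0.png',d['img'])
    for t in ['lid_center','jar_mouth','flap_seat','flap_handle','flap_hinge','landing_pad','pot_1','flacon_teal','section_clip_4']:
        print(c,t,[( [round(float(v),3) for v in r['at']],round(r['conf'],2)) for r in mark_of(c,t)][:5])
E
```

```text
pics
0.0 [ 0.19106216 -0.59432341  0.2385494 ] [[ 9.52112471e-01  3.05747905e-01 -2.48342852e-04]
 [ 3.05747695e-01 -9.52110032e-01  2.19843125e-03]
 [ 4.35716027e-04 -2.16908406e-03 -9.99997553e-01]] 1.0009354799619246 [-0.27813782 -0.04918071 -0.99614244] 0.017
scene lid_center [([0.528, 0.326, 0.011], 0.96), ([0.522, 0.426, 0.006], 0.85), ([0.639, 0.277, 0.006], 0.82)]
scene jar_mouth [([0.559, -0.327, 0.051], 0.64)]
scene flap_seat [([0.53, 0.134, 0.052], 0.56), ([0.556, 0.101, 0.052], 0.38)]
scene flap_handle [([0.453, 0.106, 0.048], 0.67)]
scene flap_hinge [([0.554, 0.1, 0.054], 0.84)]
scene landing_pad [([0.659, -0.026, 0.004], 0.64)]
scene pot_1 [([0.678, 0.388, -0.001], 0.67), ([0.698, -0.271, 0.001], 0.54)]
scene flacon_teal [([0.731, 0.25, -0.0], 0.72)]
scene section_clip_4 [([0.403, 0.244, 0.004], 0.5), ([0.733, 0.25, -0.0], 0.2)]
top lid_center [([0.516, 0.428, 0.004], 0.64), ([0.53, 0.327, 0.006], 0.59), ([0.636, 0.274, 0.008], 0.56), ([0.401, 0.237, -0.001], 0.56)]
top jar_mouth [([0.563, -0.332, 0.057], 0.74)]
top flap_seat [([0.528, 0.13, 0.05], 0.77)]
top flap_handle [([0.461, 0.113, 0.046], 0.82), ([0.703, -0.271, -0.0], 0.6)]
top flap_hinge [([0.554, 0.101, 0.05], 0.82)]
top landing_pad [([0.659, -0.025, 0.001], 0.93)]
top pot_1 [([0.701, -0.27, -0.001], 0.9), ([0.677, 0.391, 0.002], 0.59), ([0.734, 0.253, 0.0], 0.17)]
top flacon_teal [([0.732, 0.254, -0.001], 0.79)]
top section_clip_4 [([0.402, 0.238, -0.0], 0.7)]
wrist lid_center []
wrist jar_mouth []
wrist flap_seat []
wrist flap_handle []
wrist flap_hinge []
wrist landing_pad []
wrist pot_1 []
wrist flacon_teal []
wrist section_clip_4 []
```

View pics/scene0.png

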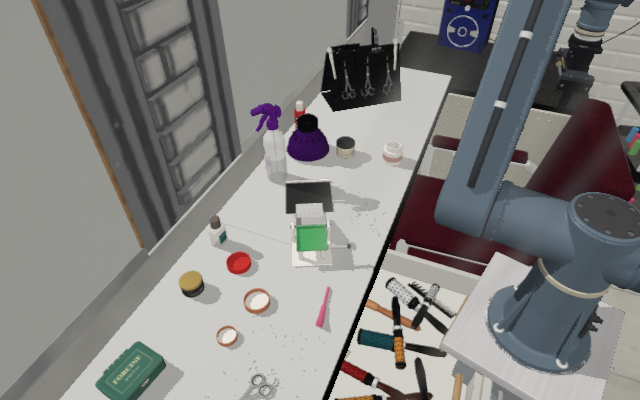

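View pics/top0.png

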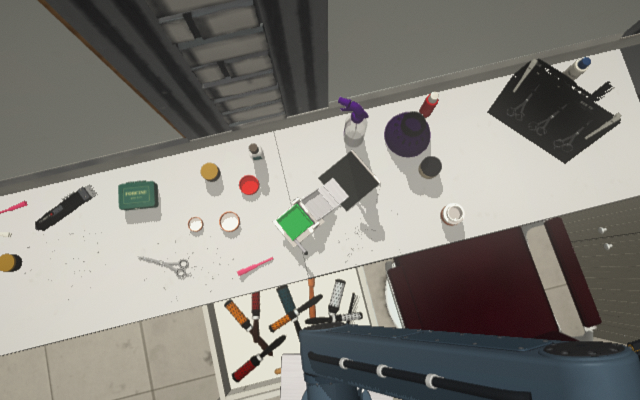

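Candidates for the lid in the top view: the red one at (249,185), the copper one at (230,222) and a smaller copper one at (196,225). The one at (230,222) fits, because it is not red and is the larger of the two copper ones. I'll confirm that in an enlarged crop.

```bash
cat > h.py <<'E'
from rig import bot, imaging, recognise, masks_of, mark_of
import cv2, numpy as np
def px2w(d,uv,z):
    K=np.array(d['mtx']);T=np.array(d['pose'])
    r=T[:3,:3]@np.linalg.inv(K)@np.array([uv[0],uv[1],1.]); o=T[:3,3]
    return o+r*(z-o[2])/r[2]
def w2px(d,p):
    K=np.array(d['mtx']);T=np.array(d['pose'])
    c=T[:3,:3].T@(np.array(p)-T[:3,3]); u=K@c; return u[:2]/u[2]
def wrist_tf(d,s):
    T=np.eye(4);T[:3,:3]=s['tcp_rot'];T[:3,3]=s['position'];return T@np.array(d['T_tool_cam'])
def wpx2w(d,T,uv,z):
    K=np.array(d['mtx']);x=(uv[0]-K[0,2]);y=(uv[1]-K[1,2])
    x/=K[0,0];y/=K[1,1];th=np.hypot(x,y)
    r=np.array([np.sin(th)*x/max(th,1e-9),np.sin(th)*y/max(th,1e-9),np.cos(th)])
    r=T[:3,:3]@r;o=T[:3,3];return o+r*(z-o[2])/r[2]
def ww2px(d,T,p):
    K=np.array(d['mtx']);c=T[:3,:3].T@(np.array(p)-T[:3,3])
    th=np.arctan2(np.hypot(c[0],c[1]),c[2]);n=np.hypot(c[0],c[1])
    return np.array([K[0,2]+K[0,0]*th*c[0]/n,K[1,2]+K[1,1]*th*c[1]/n])
E
python3 - <<'E'
from h import *
d=imaging.capture('top');i=d['img']
cv2.imwrite('pics/crop1.png',cv2.resize(i[140:290,170:350],None,fx=4.4,fy=4,interpolation=cv2.INTER_CUBIC)[:600,:792])
for m in masks_of('top','lid_center'):
    ys,xs=np.nonzero(m['region']); print(m['conf'],xs.mean(),ys.mean(),len(xs), px2w(d,(xs.mean(),ys.mean()),0.014))
for c in 'top','scene':
  imaging.capture(c)
  for t in ['lid_center','jar_mouth','flap_seat','flap_handle','flap_hinge','landing_pad']:
    print(c,t,[( [round(float(v),3) for v in r['at']],round(r['conf'],2)) for r in mark_of(c,t)][:3])
E
```

```text
0.59 229.0 220.9158878504673 321 [0.52876005 0.32444287 0.014     ]
0.54 194.9840425531915 223.34574468085106 188 [0.5196173  0.42478362 0.014     ]
0.51 248.85762711864407 184.2 295 [0.64065814 0.27080732 0.014     ]
0.27 253.12269938650306 266.0552147239264 163 [0.39780575 0.2469903  0.014     ]
top lid_center [([0.638, 0.271, 0.007], 0.8), ([0.531, 0.323, 0.006], 0.52), ([0.514, 0.429, 0.006], 0.44)]
top jar_mouth [([0.561, -0.33, 0.059], 0.79)]
top flap_seat [([0.662, -0.024, -0.0], 0.72), ([0.528, 0.13, 0.051], 0.69)]
top flap_handle [([0.457, 0.113, 0.046], 0.62), ([0.676, 0.392, -0.0], 0.59)]
top flap_hinge [([0.552, 0.102, 0.051], 0.57)]
top landing_pad [([0.663, -0.025, 0.003], 0.96)]
scene lid_center [([0.527, 0.328, 0.006], 0.7), ([0.518, 0.425, 0.007], 0.7), ([0.643, 0.276, 0.007], 0.68)]
scene jar_mouth [([0.56, -0.331, 0.053], 0.76)]
scene flap_seat [([0.527, 0.131, 0.049], 0.9)]
scene flap_handle [([0.73, 0.253, 0.002], 0.47)]
scene flap_hinge [([0.552, 0.101, 0.049], 0.81)]
scene landing_pad [([0.658, -0.026, 0.005], 0.58)]
```

View pics/crop1.png

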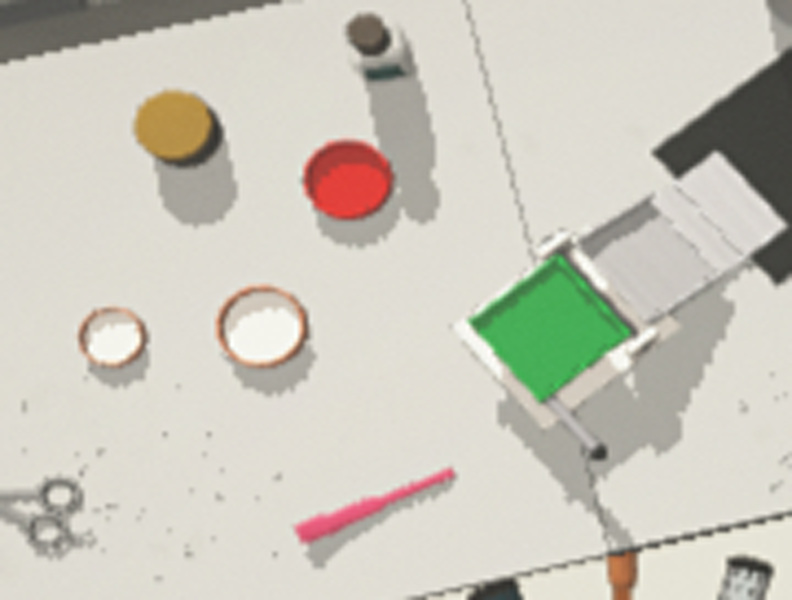

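The crop shows the larger copper lid with its white inside up at top-view (230,222), about world (0.528, 0.325). The smaller copper lid is at (196,225) and the red one at (249,185). Next I'll move over the jar and the turner towards it.

Request:
send_rows --plan '[[[1,1,0,0.2,-1],[1,1,0,0.2,-1],[1,1,0,0.2,-1],[1,1,0,0.2,-1],[1,1,0,0.2,-1],[1,1,0,0.2,-1],[1,1,0,0.2,-1],[1,1,0,0.2,-1],[1,1,0,0.2,-1],[0,1,0,0.2,-1],[0,1,0,0.2,-1],[0,1,0,0.2,-1],[0,1,0,0.2,-1],[0,1,0,0.2,-1],[0,1,0,0.2,-1],[0,1,0,0.2,-1],[0,1,0,0.2,-1],[0,1,0,0.2,-1],[0,1,0,0.2,-1],[0,1,0,0,-1]]]'

```text
time_s: 4.3
position: [0.4612, 0.0061, 0.2398]
tcp_rot: [[0.771, 0.637, 0.001], [0.637, -0.771, -0.0], [0.0, 0.001, -1.0]]
force: [-0.3, 0.1, -0.5]
opening: 1.001
```

```bash
python3 - <<'E'
from h import *
s=bot.read_state(); print(s['time_s'],s['position'],s['tcp_rot'][:,1],s['joint_positions'])
d=imaging.capture('wrist');cv2.imwrite('pics/w1.png',d['img']);print(d['mtx'],d['T_tool_cam'])
E
```

```text
4.3 [0.46118048 0.0061233  0.23979375] [ 6.37332262e-01 -7.70588935e-01  5.30620208e-04] [-1.31653967e+01  1.76238980e+01  1.04802687e+02  5.04282132e-04
  5.75349020e+01  3.72411404e+01]
[[309.70691629   0.         319.13734645]
 [  0.         309.70691629 195.84933662]
 [  0.           0.           1.        ]] [[ 3.03469346e-04 -9.53200716e-01 -3.02338062e-01  8.27077681e-02]
 [ 9.99999933e-01  2.28028669e-04  2.84821019e-04  2.90848885e-04]
 [-2.02549854e-04 -3.02338128e-01  9.53200721e-01 -1.45619112e-01]
 [ 0.00000000e+00  0.00000000e+00  0.00000000e+00  1.00000000e+00]]
```

View pics/w1.png

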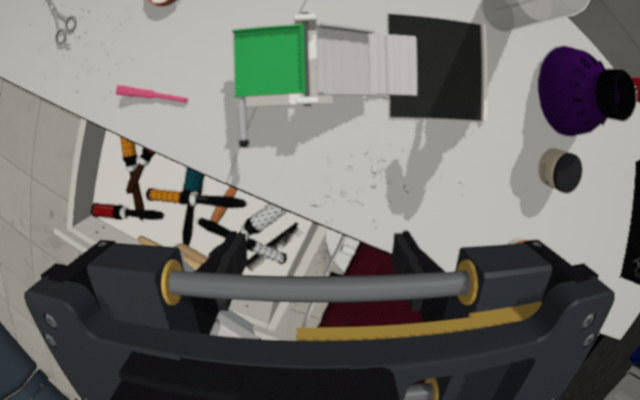

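The wrist picture shows the green flap at (270,60), the handle bar from (240,100) to (244,143) and the pad at about (435,65). The tool is almost aligned with the turner. Next I'll measure the geometry.

```bash
python3 - <<'E'
from h import *
s=bot.read_state();d=imaging.capture('wrist');T=wrist_tf(d,s)
cv2.imwrite('pics/w1c.png',cv2.resize(d['img'][0:160,210:500],None,fx=2.7,fy=2.7,interpolation=cv2.INTER_CUBIC))
for t in ['flap_seat','flap_handle','flap_hinge','landing_pad']:
    print(t,[( [round(float(v),4) for v in r['at']],round(r['conf'],2)) for r in mark_of('wrist',t)][:3])
for n,uv,z in [('handle tip',(244,143),.048),('handle base',(240,98),.048),('pad nr',(481,121),.003),('pad fr',(481,25),.003)]:
    print(n,wpx2w(d,T,uv,z))
E
```

```text
flap_seat [([0.5248, 0.1225, 0.0488], 0.9)]
flap_handle [([0.4567, 0.1119, 0.0509], 0.76)]
flap_hinge [([0.5535, 0.0948, 0.047], 0.56)]
landing_pad [([0.6603, -0.0269, 0.003], 0.74)]
handle tip [0.43550198 0.09877491 0.048     ]
handle base [0.47257569 0.13319123 0.048     ]
pad nr [ 0.65048629 -0.1139312   0.003     ]
pad fr [ 0.75096821 -0.02749995  0.003     ]
```

View pics/w1c.png

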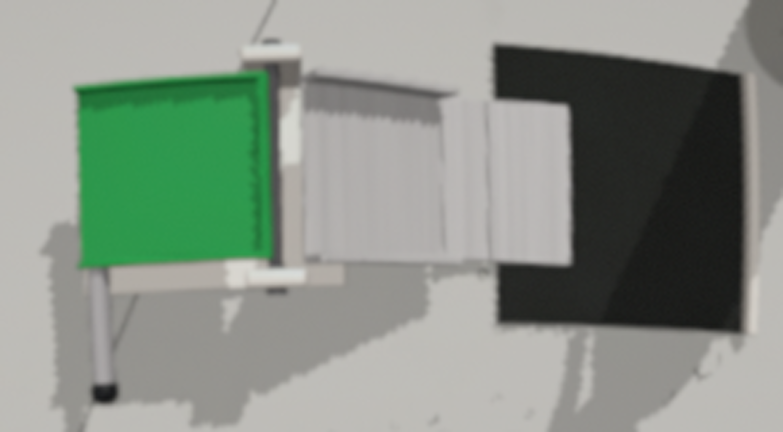

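Request:
send_rows --plan '[[[0.2,1,0,0,-1],[0.2,1,0,0,-1],[0.2,1,0,0,-1],[0.2,1,0,0,-1],[0.2,1,0,0,-1],[0.2,1,0,0,-1],[0.2,1,0,0,-1],[0.2,1,0,0,-1],[0.2,1,-1,0,-1],[0.2,1,-1,0,-1],[0.2,0.6,-1,0,-1],[0,0,-1,0,-1],[0,0,0,0,-1]]]'

```text
time_s: 5.9
position: [0.5249, 0.321, 0.115]
tcp_rot: [[0.771, 0.637, -0.009], [0.636, -0.771, -0.004], [-0.009, -0.003, -1.0]]
force: [-1.6, -0.2, -1.1]
opening: 0.996
```

```bash
python3 - <<'E'
from h import *
s=bot.read_state(); print(s['time_s'],s['position'],s['tcp_rot'][:,1],s['joint_positions'])
d=imaging.capture('wrist');cv2.imwrite('pics/w2.png',d['img']);T=wrist_tf(d,s)
for m in masks_of('wrist','lid_center'):
    ys,xs=np.nonzero(m['region']); c,r=cv2.minEnclosingCircle(np.c_[xs,ys].astype(np.float32)); print(m['conf'],c,r,wpx2w(d,T,c,.014))
print([(r['at'],r['conf']) for r in mark_of('wrist','lid_center')])
E
```

```text
5.9 [0.52492896 0.3210448  0.11500365] [ 0.63650012 -0.77127168 -0.00275469] [ 2.10672079e+01  3.87028182e+01  8.89517504e+01 -2.65065804e-02
  5.29070865e+01  7.15510411e+01]
0.94 (317.3638610839844, 191.59400939941406) 36.20744323730469 [0.52964754 0.32674069 0.014     ]
0.87 (217.6908416748047, 126.40076446533203) 26.402673721313477 [0.52090822 0.42540003 0.014     ]
0.68 (628.5, 325.0) 18.172880172729492 [ 0.70263947 -0.29193362  0.014     ]
[([0.6412, 0.2763, 0.009], 0.88), ([0.5284, 0.3297, 0.0084], 0.59), ([0.5216, 0.427, 0.006], 0.56)]
```

View pics/w2.png

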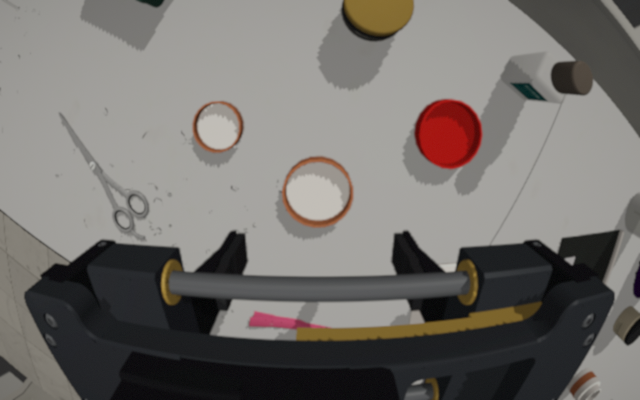

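The wrist picture shows the target lid centred at (317,191) between the fingers, with the smaller copper one at (218,126) and the red one at (448,133). Descending now.

Request:
send_rows --plan '[[[0.07,0.06,-1,0,-1],[0,0,-1,0,-1],[0,0,-0.8,0,-1],[0,0,0,0,-1],[0,0,0,0,-1]]]'

```text
time_s: 6.55
position: [0.5306, 0.3247, 0.0373]
tcp_rot: [[0.771, 0.636, 0.002], [0.636, -0.771, 0.001], [0.002, 0.001, -1.0]]
force: [0.8, 0.2, -0.1]
opening: 0.997
```

```bash
python3 - <<'E'
from h import *
s=bot.read_state(); print(s['time_s'],s['position'],s['force'])
d=imaging.capture('wrist');cv2.imwrite('pics/w3.png',d['img']);T=wrist_tf(d,s)
for m in masks_of('wrist','lid_center')[:2]:
    ys,xs=np.nonzero(m['region']); c,r=cv2.minEnclosingCircle(np.c_[xs,ys].astype(np.float32)); print(m['conf'],c,r,wpx2w(d,T,c,.014))
E
```

```text
6.55 [0.53063794 0.32466614 0.0372681 ] [ 0.75054347  0.21101915 -0.11051164]
0.97 (490.38482666015625, 159.45777893066406) 47.67957305908203 [0.63877624 0.27643679 0.014     ]
0.87 (314.7286376953125, 238.97486877441406) 49.74673080444336 [0.53067087 0.32765921 0.014     ]
```

View pics/w3.png

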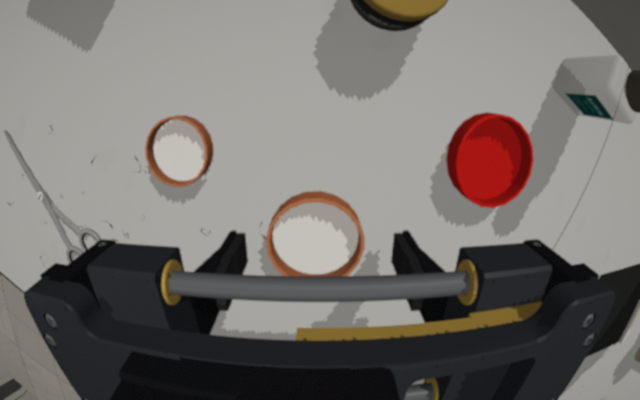

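Request:
send_rows --plan '[[[0.03,0.06,-0.43,0,-1],[0,0,0,0,-1],[0,0,0,0,0],[0,0,0,0,1],[0,0,0,0,1],[0,0,0,0,1],[0,0,0,0,1]]]'

```text
time_s: 7.35
position: [0.5302, 0.3266, 0.0227]
tcp_rot: [[0.771, 0.637, 0.0], [0.637, -0.771, 0.0], [0.0, -0.0, -1.0]]
force: [-0.2, 0.2, 0.4]
opening: 0.68
```

Request:
send_rows --plan '[[[0,0,0.6,0,1],[0,0,1,0,1],[0,0,1,0,1],[0,0,1,0,1],[0,-0.5,0.8,0,1],[0,-1,0,0,1],[0,-1,0,0,1],[-0.1,-1,0,0,1],[-0.1,-1,0,0,1],[0,-1,0,0,1],[0,-0.6,0,0,1],[0,-0.3,0,0,1],[0,0,0,0,1]]]'

```text
time_s: 8.65
position: [0.5242, 0.1337, 0.1547]
tcp_rot: [[0.772, 0.636, -0.0], [0.636, -0.772, 0.0], [-0.0, -0.0, -1.0]]
force: [-0.2, 0.5, -0.6]
opening: 0.675
```

```bash
python3 - <<'E'
from h import *
s=bot.read_state(); print(s['time_s'],s['position'],s['force'],s['opening'])
for c in ['wrist','top','scene']:
  d=imaging.capture(c);cv2.imwrite(f'pics/{c}4.png',d['img'])
  for t in ['lid_center','flap_seat','flap_handle','flap_hinge','landing_pad']:
    print(c,t,[( [round(float(v),4) for v in r['at']],round(r['conf'],2)) for r in mark_of(c,t)][:3])
E
```

```text
8.65 [0.52423606 0.13372381 0.15468128] [-0.21650337  0.52221773 -0.64006764] 0.6750783593039268
wrist lid_center [([0.5246, 0.134, 0.1411], 0.88), ([0.6383, 0.2739, 0.0114], 0.88), ([0.5208, 0.4254, 0.0053], 0.8)]
wrist flap_seat [([0.5245, 0.1256, 0.0468], 0.71)]
wrist flap_handle []
wrist flap_hinge [([0.5553, 0.0971, 0.0483], 0.91)]
wrist landing_pad [([0.6622, -0.0239, 0.0029], 0.84), ([0.5231, 0.1353, 0.1389], 0.56)]
top lid_center [([0.5139, 0.4257, 0.0069], 0.73), ([0.6376, 0.2726, 0.0084], 0.4), ([0.6781, 0.391, 0.0014], 0.35)]
top flap_seat []
top flap_handle []
top flap_hinge [([0.5549, 0.1005, 0.0522], 0.72)]
top landing_pad [([0.6622, -0.0256, 0.0012], 0.77)]
scene lid_center [([0.6412, 0.2759, 0.0028], 0.73), ([0.5175, 0.428, 0.0044], 0.64), ([0.5208, 0.1334, 0.1377], 0.41)]
scene flap_seat [([0.5266, 0.1347, 0.0509], 0.84)]
scene flap_handle [([0.4565, 0.107, 0.0457], 0.6), ([0.5497, 0.1014, 0.0512], 0.55)]
scene flap_hinge [([0.5519, 0.101, 0.0522], 0.56)]
scene landing_pad []
```

View pics/wrist4.png

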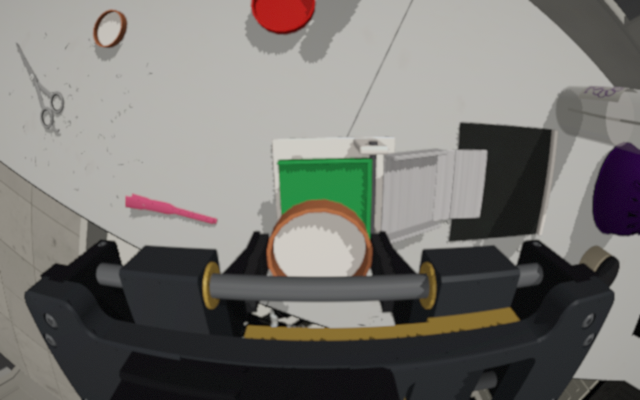

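The lid hangs level between the fingers at (320,245), with the flap's far edge visible from (280,160) to (372,158). Next I'll check the flap's position from its far fence.

```bash
python3 - <<'E'
from h import *
s=bot.read_state();d=imaging.capture('wrist');T=wrist_tf(d,s)
cv2.imwrite('pics/w4c.png',cv2.resize(d['img'][120:260,250:500],None,fx=3.1,fy=3.1,interpolation=cv2.INTER_CUBIC))
R=s['tcp_rot'];p=s['position']
xh=R[:,0];yh=-R[:,1]
for uv,z in [((280,160),.0555),((372,158),.0555),((284,168),.0495),((366,166),.0495),((374,235),.0555),((280,208),.0495)]:
    w=wpx2w(d,T,uv,z)-p; print(uv,'rel tcp: flapx %.4f flapy %.4f'%(w@xh,w@yh))
for n,pt in dict(seat=(.528,.130,.0495),hinge=(.554,.100,.05)).items():
    w=np.array(pt)-p; print(n,w@xh,w@yh)
E
```

```text
(280, 160) rel tcp: flapx 0.0354 flapy 0.0312
(372, 158) rel tcp: flapx 0.0372 flapy -0.0432
(284, 168) rel tcp: flapx 0.0275 flapy 0.0289
(366, 166) rel tcp: flapx 0.0293 flapy -0.0394
(374, 235) rel tcp: flapx -0.0310 flapy -0.0486
(280, 208) rel tcp: flapx -0.0079 flapy 0.0335
seat 2.5940890193332506e-05 -0.005966721550994055
hinge 0.0009528535448306917 -0.04565475628386937
```

View pics/w4c.png

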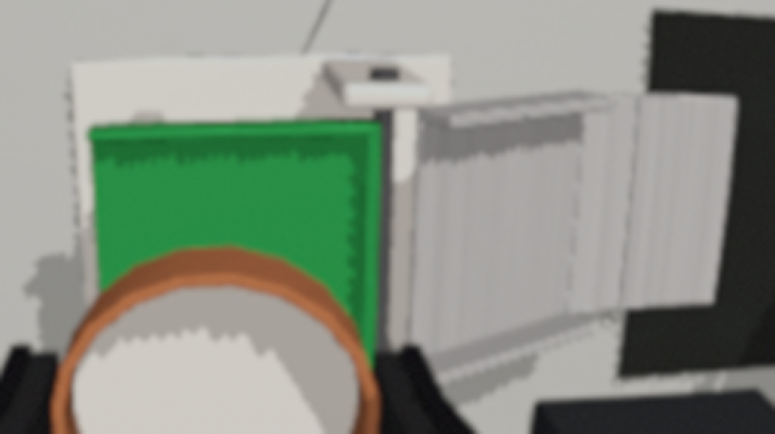

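Request:
send_rows --plan '[[[0,0,-0.9,0,1],[0,0,-0.9,0,1],[0,0,-0.7,0,1],[0,0,0,0,1],[0,0,0,0,1]]]'

```text
time_s: 10.1
position: [0.5242, 0.1345, 0.0796]
tcp_rot: [[0.771, 0.637, -0.001], [0.637, -0.771, -0.0], [-0.0, -0.0, -1.0]]
force: [-0.6, -0.5, -1.1]
opening: 0.674
```

Request:
send_rows --plan '[[[0,0,-0.2,0,1],[0,0,0,0,1]]]'

```text
time_s: 10.3
position: [0.5246, 0.1346, 0.0741]
tcp_rot: [[0.771, 0.637, 0.001], [0.637, -0.771, 0.0], [0.001, 0.001, -1.0]]
force: [0.3, -0.4, -0.9]
opening: 0.675
```

Request:
send_rows --plan '[[[0,0,0,0,-0.5],[0,0,0,0,-0.6],[0,0,0,0,-0.6]]]'

```text
time_s: 10.6
position: [0.5245, 0.1346, 0.0741]
tcp_rot: [[0.771, 0.637, 0.001], [0.637, -0.771, 0.0], [0.001, 0.001, -1.0]]
force: [1.1, -0.4, 0.7]
opening: 0.783
```

Request:
send_rows --plan '[[[0,0,0.7,0,-0.7],[0,0,1,0,-1],[0,0,1,0,-1],[-0.75,-0.24,0,0,-1],[-0.75,-0.24,0,0,-1],[-0.75,-0.24,0,0,-1],[0,0,0,0,-1]]]'

```text
time_s: 11.3
position: [0.4525, 0.1127, 0.1546]
tcp_rot: [[0.771, 0.637, -0.005], [0.637, -0.771, -0.0], [-0.004, -0.003, -1.0]]
force: [-0.8, -0.4, -0.2]
opening: 0.999
```

```bash
python3 - <<'E'
from h import *
s=bot.read_state(); print(s['time_s'],s['position'],s['force'],s['opening'])
d=imaging.capture('wrist');cv2.imwrite(f'pics/w5.png',d['img'])
for t in ['lid_center','flap_seat','flap_handle','flap_hinge']:
    print(t,[( [round(float(v),4) for v in r['at']],round(r['conf'],2)) for r in mark_of('wrist',t)][:3])
E
```

```text
11.3 [0.45253891 0.11266151 0.1546299 ] [-0.79631116 -0.35389141 -0.17752967] 0.9993427413723192
lid_center [([0.5239, 0.1337, 0.0567], 0.87)]
flap_seat [([0.4552, 0.1127, 0.0518], 0.7)]
flap_handle [([0.4555, 0.11, 0.049], 0.77)]
flap_hinge [([0.5522, 0.0968, 0.0492], 0.79)]
```

View pics/w5.png

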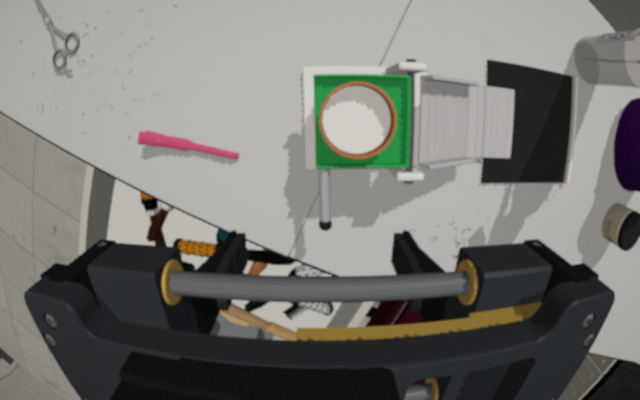

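The lid lies inside up on the flap at (358,120), clear of the fences. The handle runs from (323,168) to (325,227).

```bash
python3 - <<'E'
from h import *
s=bot.read_state();d=imaging.capture('wrist');T=wrist_tf(d,s)
R=s['tcp_rot'];p=s['position'];xh=R[:,0];yh=-R[:,1];print(p)
for uv in [(323,172),(325,225)]:
    w=wpx2w(d,T,uv,.048);r=w-p; print(uv,w,'rel tcp: flapx %.4f flapy %.4f'%(r@xh,r@yh))
E
```

```text
[0.45839077 0.11311336 0.15488986]
(323, 172) [0.47907335 0.12535353 0.048     ] rel tcp: flapx 0.0235 flapy -0.0036
(325, 225) [0.44336732 0.09328399 0.048     ] rel tcp: flapx -0.0244 flapy -0.0056
```

Request:
send_rows --plan '[[[0,-0.13,-1,0,-1],[0,0,-1,0,-1],[0,0,-0.6,0,-1],[0,0,0,0,-1],[0,0,0,0,-1]]]'

```text
time_s: 12.1
position: [0.4573, 0.1092, 0.0765]
tcp_rot: [[0.771, 0.637, -0.0], [0.637, -0.771, 0.0], [-0.0, -0.0, -1.0]]
force: [1.0, -1.0, -0.2]
opening: 0.998
```

```bash
python3 - <<'E'
from h import *
s=bot.read_state(); print(s['time_s'],s['position'],s['force'],s['opening'])
d=imaging.capture('wrist');cv2.imwrite(f'pics/w6.png',d['img'])
for t in ['lid_center','flap_handle','flap_hinge']:
    print(t,[( [round(float(v),4) for v in r['at']],round(r['conf'],2)) for r in mark_of('wrist',t)][:3])
E
```

```text
12.1 [0.45726232 0.10916075 0.07651362] [ 0.99135666 -0.97917956 -0.21320877] 0.9984302685802446
lid_center [([0.519, 0.1324, 0.0559], 0.87)]
flap_handle [([0.4553, 0.1091, 0.0492], 0.76)]
flap_hinge [([0.5518, 0.0994, 0.0488], 0.92)]
```

View pics/w6.png

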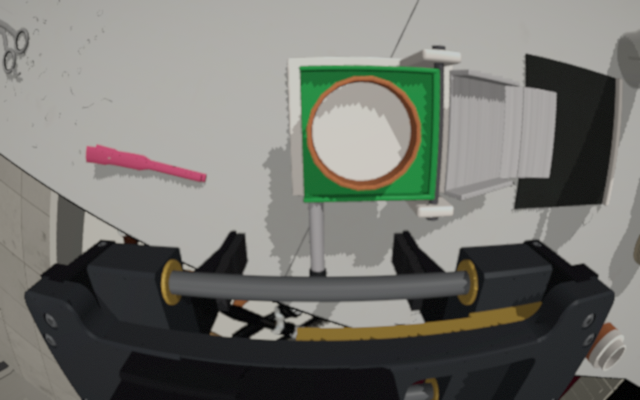

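Request:
send_rows --plan '[[[0,0,-0.7,0,-1],[0,0,-0.33,0,-1],[0,0,0,0,-1],[0,0,0,0,0.5],[0,0,0,0,1],[0,0,0,0,1],[0,0,0,0,1],[0,0,0,0,1],[0,0,0,0,1]]]'

```text
time_s: 13.2
position: [0.4567, 0.1091, 0.0459]
tcp_rot: [[0.771, 0.637, 0.0], [0.637, -0.771, 0.0], [0.0, 0.0, -1.0]]
force: [-0.2, 0.2, 0.7]
opening: 0.543
```

```bash
python3 - <<'E'
import numpy as np
f0=np.arcsin(-2/72)
yf=np.array([-.643,.766])
th=np.r_[np.linspace(0,1.3,14),np.linspace(1.36,2.02,12)]
P=np.c_[.072*np.cos(th+f0)[:,None]*yf,.072*np.sin(th+f0)]
D=np.diff(P,axis=0)/.03
# error-diffused rounding
acc=np.zeros(3)
for t,dd in zip(th[1:],D):
    r=np.round(dd+acc,2);acc+=dd-r;print(round(t,2),[float(v) for v in r])
E
```

```text
0.1 [0.0, -0.0, 0.24]
0.2 [0.02, -0.03, 0.24]
0.3 [0.04, -0.04, 0.23]
0.4 [0.05, -0.06, 0.23]
0.5 [0.06, -0.07, 0.22]
0.6 [0.08, -0.09, 0.21]
0.7 [0.09, -0.11, 0.19]
0.8 [0.1, -0.12, 0.18]
0.9 [0.11, -0.14, 0.16]
1.0 [0.12, -0.14, 0.15]
1.1 [0.13, -0.16, 0.12]
1.2 [0.14, -0.16, 0.11]
1.3 [0.15, -0.18, 0.08]
1.36 [0.09, -0.1, 0.04]
1.42 [0.09, -0.11, 0.03]
1.48 [0.09, -0.11, 0.02]
1.54 [0.09, -0.11, 0.01]
1.6 [0.09, -0.11, 0.01]
1.66 [0.1, -0.11, -0.01]
1.72 [0.09, -0.11, -0.01]
1.78 [0.09, -0.11, -0.02]
1.84 [0.09, -0.11, -0.03]
1.9 [0.09, -0.1, -0.04]
1.96 [0.09, -0.11, -0.05]
2.02 [0.08, -0.1, -0.05]
```

Request:
send_rows --plan '[[[0,0,0,0,1],[0,0,0,0,1],[0,0,0,0,1],[0,0,0,0,1],[0,0,0,0,1],[0,0,0,0,1],[0,0,0,0,1],[0,0,0,0,1]]]'

```text
time_s: 14.0
position: [0.4558, 0.1099, 0.0457]
tcp_rot: [[0.771, 0.637, -0.002], [0.637, -0.771, 0.001], [-0.001, -0.002, -1.0]]
force: [-1.5, 5.7, -0.3]
opening: 0.091
```

Request:
send_rows --plan '[[[0,0,0.24,0,1],[0.02,-0.03,0.24,0,1],[0.04,-0.04,0.23,0,1],[0.05,-0.06,0.23,0,1],[0.06,-0.07,0.22,0,1],[0.08,-0.09,0.21,0,1],[0.09,-0.11,0.19,0,1],[0.1,-0.12,0.18,0,1],[0.11,-0.14,0.16,0,1],[0.12,-0.14,0.15,0,1],[0.13,-0.16,0.12,0,1],[0.14,-0.16,0.11,0,1],[0.15,-0.18,0.08,0,1]]]'

```text
time_s: 15.3
position: [0.4876, 0.0725, 0.1181]
tcp_rot: [[0.771, 0.637, -0.003], [0.637, -0.771, 0.004], [0.0, -0.005, -1.0]]
force: [-2.7, 8.5, 13.9]
opening: 0.093
```

```bash
python3 - <<'E'
from h import *
s=bot.read_state(); print(s['time_s'],s['position'],s['force'],s['moment'],s['opening'])
a=imaging.capture('scene')['img'];b=imaging.capture('wrist')['img']
cv2.imwrite('pics/s7.png',cv2.resize(a[160:290,230:400],None,fx=4,fy=4));cv2.imwrite('pics/w7.png',b)
E
```

```text
15.3 [0.48759792 0.0724788  0.11812965] [-2.72454908  8.54741489 13.91220111] [1.41567361 0.42218149 0.19753576] 0.09348645336431234
```

View pics/s7.png

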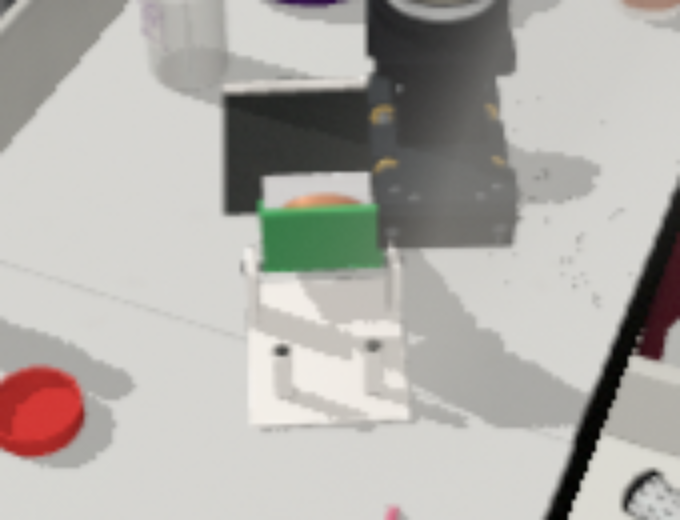

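View pics/w7.png

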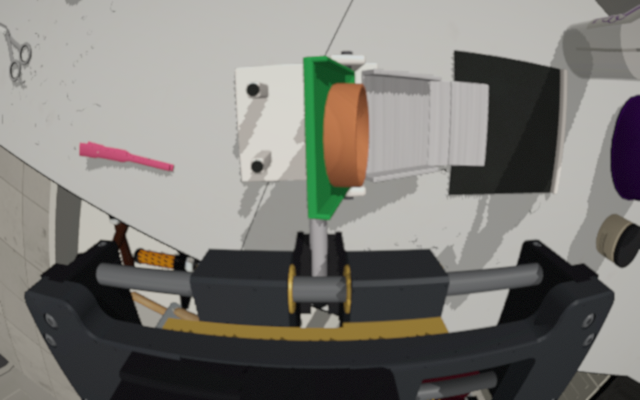

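The flap stands at about 75°, and the lid is held on it by the lip, with its copper face towards the ramp at wrist (347,135). Continuing slowly, with a slight upward correction because of the 14 N vertical load.

Request:
send_rows --plan '[[[0.09,-0.1,0.08,0,1],[0.09,-0.11,0.05,0,1],[0.09,-0.11,0.02,0,1],[0.09,-0.11,0.01,0,1],[0.09,-0.11,0.01,0,1],[0.1,-0.11,-0.01,0,1],[0.09,-0.11,-0.01,0,1]]]'

```text
time_s: 16.1
position: [0.5086, 0.0479, 0.1218]
tcp_rot: [[0.771, 0.637, 0.0], [0.637, -0.771, 0.001], [0.001, -0.001, -1.0]]
force: [-0.0, 2.5, 5.2]
opening: 0.088
```

Request:
send_rows --plan '[[[0.09,-0.11,-0.02,0,1],[0.09,-0.11,-0.03,0,1],[0.09,-0.1,-0.04,0,1],[0.09,-0.11,-0.05,0,1],[0.06,-0.07,-0.04,0,1],[0,0,0,0,1],[0,0,0,0,1],[0,0,0,0,1]]]'

```text
time_s: 16.9
position: [0.5219, 0.032, 0.1157]
tcp_rot: [[0.771, 0.637, 0.002], [0.637, -0.771, -0.0], [0.001, 0.001, -1.0]]
force: [3.1, 2.1, 2.6]
opening: 0.088
```

```bash
python3 - <<'E'
from h import *
s=bot.read_state(); print(s['time_s'],s['position'],s['force'],s['moment'],s['opening'])
a=imaging.capture('scene')['img'];b=imaging.capture('wrist')['img']
cv2.imwrite('pics/s8.png',cv2.resize(a[160:290,230:400],None,fx=4,fy=4));cv2.imwrite('pics/w8.png',b)
E
```

```text
16.9 [0.52185246 0.03202889 0.11567831] [3.05043745 2.10216715 2.64330618] [ 0.38050497 -0.38158524  0.11548879] 0.08838971012352333
```

View pics/s8.png

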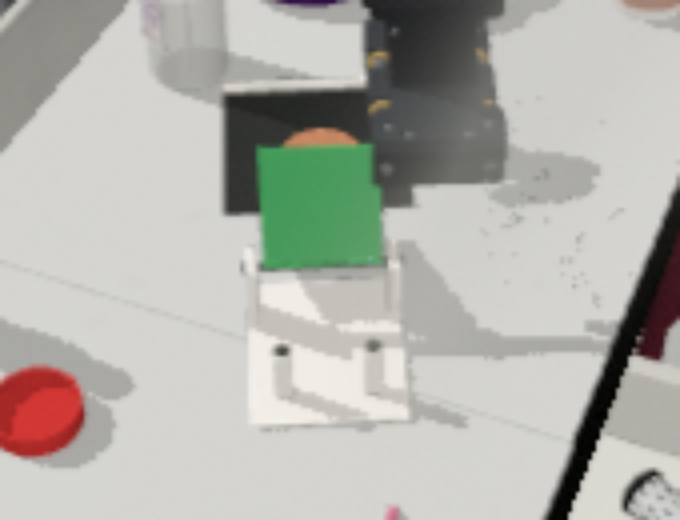

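View pics/w8.png

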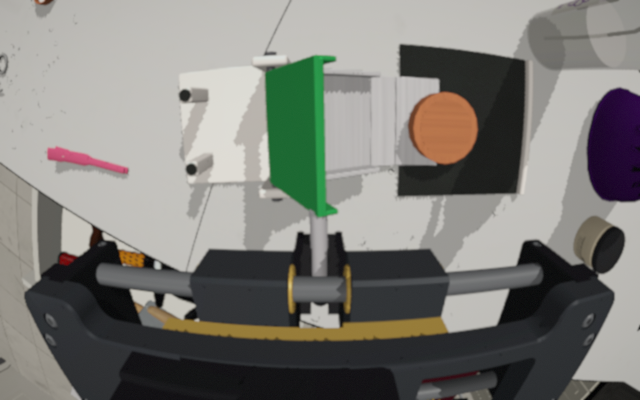

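The lid has toppled and lies copper face up at wrist (445,127), at the ramp's run-out. Next I'll fold the flap back along the same arc.

Request:
send_rows --plan '[[[-0.15,0.18,0.09,0,1],[-0.18,0.21,0.07,0,1],[-0.18,0.22,0.03,0,1],[-0.19,0.22,0.02,0,1],[-0.18,0.22,-0.05,0,1],[-0.18,0.21,-0.13,0,1],[-0.15,0.18,-0.08,0,1],[-0.14,0.16,-0.11,0,1],[-0.13,0.16,-0.12,0,1],[-0.12,0.14,-0.15,0,1],[-0.11,0.14,-0.16,0,1],[-0.1,0.12,-0.18,0,1],[-0.09,0.11,-0.19,0,1],[-0.08,0.09,-0.21,0,1],[-0.06,0.07,-0.22,0,1],[-0.05,0.06,-0.23,0,1],[-0.04,0.04,-0.23,0,1],[-0.02,0.03,-0.24,0,1],[0,0,-0.24,0,1],[0,0,0,0,1]]]'

```text
time_s: 19.0
position: [0.4552, 0.1095, 0.0443]
tcp_rot: [[0.771, 0.637, -0.004], [0.637, -0.771, 0.001], [-0.002, -0.003, -1.0]]
force: [-2.5, 5.2, -0.3]
opening: 0.087
```

```bash
python3 - <<'E'
from h import *
s=bot.read_state(); print(s['time_s'],s['position'],s['force'],s['moment'],s['opening'])
b=imaging.capture('wrist')['img'];cv2.imwrite('pics/w9.png',b)
E
```

```text
19.0 [0.45523217 0.10945091 0.04429008] [-2.5460516   5.2042772  -0.32385818] [0.7656863  0.25011933 0.09841759] 0.0870533749069888
```

View pics/w9.png

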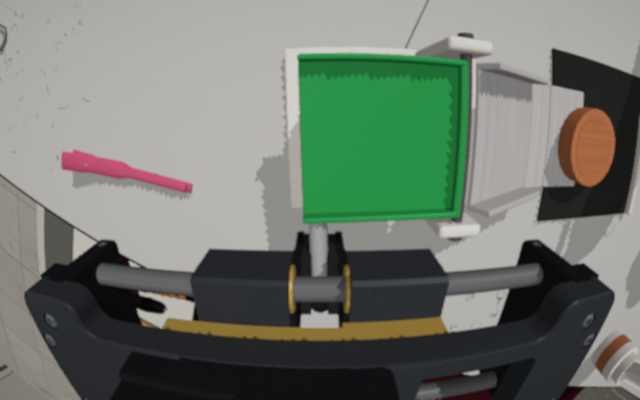

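Request:
send_rows --plan '[[[0,0,-0.08,0,1],[0,0,0,0,1]]]'

```text
time_s: 19.25
position: [0.4552, 0.1095, 0.0424]
tcp_rot: [[0.771, 0.637, -0.003], [0.637, -0.771, 0.001], [-0.002, -0.003, -1.0]]
force: [-2.1, 5.2, 0.1]
opening: 0.089
```

Request:
send_rows --plan '[[[0,0,-0.1,0,1],[0,0,0,0,1]]]'

```text
time_s: 19.45
position: [0.4553, 0.1095, 0.0412]
tcp_rot: [[0.771, 0.637, -0.002], [0.637, -0.771, 0.0], [-0.001, -0.002, -1.0]]
force: [-5.0, 4.9, 17.2]
opening: 0.085
```

The flap is now hard against its stop, with 17 N of reaction. Releasing it.

Request:
send_rows --plan '[[[0,0,0,0,-1],[0,0,0,0,-1],[0,0,0,0,-1],[0,0,0,0,-1],[0,0,0.5,0,-1],[0,0,1,0,-1],[0,0,1,0,-1],[0,0,1,0,-1],[0,-1,1,0,-1],[0.5,-1,0,0,-1],[0.8,-0.8,0,0,-1],[0.8,-0.5,0,0,-1],[0.8,0,0,0,-1],[0.8,0,0,0,-1],[0,0,0,0,-1]]]'

```text
time_s: 20.95
position: [0.5712, 0.009, 0.1752]
tcp_rot: [[0.771, 0.637, 0.004], [0.637, -0.771, -0.001], [0.003, 0.003, -1.0]]
force: [-1.4, -0.7, -1.1]
opening: 1.0
```

```bash
python3 - <<'E'
from h import *
s=bot.read_state(); print(s['time_s'],s['position'],s['force'],s['moment'],s['opening'])
d=imaging.capture('wrist');T=wrist_tf(d,s);cv2.imwrite('pics/w10.png',d['img'])
for t in ['lid_center','flap_seat','flap_handle','flap_hinge','landing_pad','jar_mouth']:
    print(t,[( [round(float(v),4) for v in r['at']],round(r['conf'],2)) for r in mark_of('wrist',t)][:3])
for m in masks_of('wrist','lid_center')[:2]:
    ys,xs=np.nonzero(m['region']); c,r=cv2.minEnclosingCircle(np.c_[xs,ys].astype(np.float32)); print(m['conf'],c,r,wpx2w(d,T,c,.02))
d=imaging.capture('top');cv2.imwrite('pics/t10.png',cv2.resize(d['img'][130:280,240:400],None,fx=4,fy=4))
for m in masks_of('top','lid_center')[:4]:
    ys,xs=np.nonzero(m['region']); print(m['conf'],xs.mean(),ys.mean(),len(xs), px2w(d,(xs.mean(),ys.mean()),0.015))
print(mark_of('top','lid_center'))
E
```

```text
20.95 [0.57122272 0.00896039 0.17520934] [-1.37098812 -0.72860212 -1.12791099] [-0.02782237  0.00094898  0.01609426] 0.9997568848517387
lid_center [([0.523, 0.4259, 0.0074], 0.97), ([0.6367, -0.0063, 0.0133], 0.96)]
flap_seat [([0.5282, 0.1262, 0.0494], 0.61)]
flap_handle [([0.4561, 0.1118, 0.0479], 0.96), ([0.5226, 0.1265, 0.0488], 0.68)]
flap_hinge [([0.5532, 0.0973, 0.049], 0.63)]
landing_pad [([0.6605, -0.0267, 0.004], 0.87)]
jar_mouth []
0.95 (169.5, 0.5) 21.50591278076172 [0.62756213 0.25604866 0.02      ]
0.88 (372.6094055175781, 142.99778747558594) 30.73715591430664 [ 0.63799948 -0.00546658  0.02      ]
0.68 195.16959064327486 223.51461988304092 171 [0.51901617 0.4238901  0.015     ]
0.56 248.58982035928145 184.4131736526946 334 [0.63978742 0.27138908 0.015     ]
[{'at': [0.6742, 0.3895, 0.0004], 'conf': 0.71}, {'at': [0.5151, 0.4293, 0.0055], 'conf': 0.68}, {'at': [0.6365, 0.2742, 0.0077], 'conf': 0.65}, {'at': [0.4573, 0.1123, 0.0437], 'conf': 0.39}, {'at': [0.7002, -0.2702, 0.0026], 'conf': 0.32}]
```

View pics/w10.png

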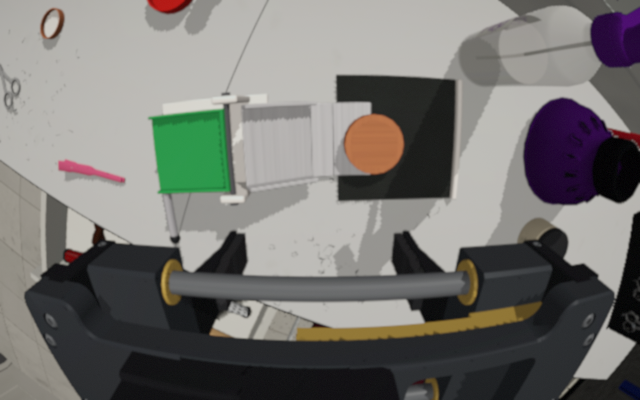

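View pics/t10.png

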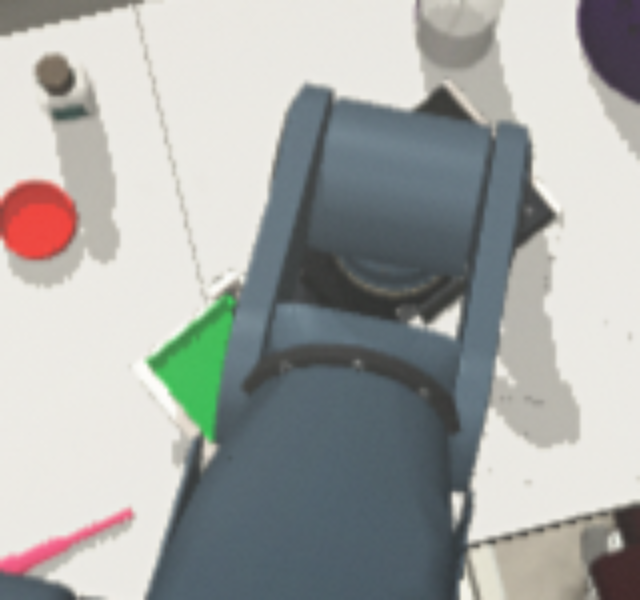

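The lid lies copper face up at wrist (373,143), about (0.638, -0.005), and the flap is flat at (190,150). Before I lower the gripper, I'll check clearance to the clear spray bottle at (490,55) and the purple one at (565,150).

```bash
python3 - <<'E'
from h import *
s=bot.read_state();d=imaging.capture('wrist');T=wrist_tf(d,s)
R=s['tcp_rot'];p0=np.array([.638,-.005,0])
for n,uv,z in [('spray base',(487,62),0),('spray near',(500,84),0),('purple left',(526,160),.03),('purple bottom',(545,203),.02),('pot',(545,235),.03),('post far',(240,98),.06),('post near',(232,200),.06),('pad corner',(455,197),.003)]:
    w=wpx2w(d,T,uv,z);r=w-p0; print(n,w,'lid rel: toolx %.3f tooly %.3f'%(r@R[:,0],r@R[:,1]))
t=imaging.capture('top')
for n,p in dict(a=(355,130)).items(): print(px2w(t,p,0.05))
print(s['joint_positions'])
E
```

```text
spray base [ 0.79385161 -0.04694206  0.        ] lid rel: toolx 0.093 tooly 0.132
spray near [ 0.78788688 -0.07610211  0.        ] lid rel: toolx 0.070 tooly 0.150
purple left [ 0.74075115 -0.14829444  0.03      ] lid rel: toolx -0.012 tooly 0.176
purple bottom [ 0.73212    -0.22392678  0.02      ] lid rel: toolx -0.067 tooly 0.229
pot [ 0.70403574 -0.25267171  0.03      ] lid rel: toolx -0.107 tooly 0.233
post far [0.59177797 0.11685418 0.06      ] lid rel: toolx 0.042 tooly -0.123
post near [0.513763   0.06854886 0.06      ] lid rel: toolx -0.049 tooly -0.136
pad corner [ 0.65247465 -0.12344242  0.003     ] lid rel: toolx -0.064 tooly 0.101
[ 0.80319878 -0.04371458  0.05      ]
[-1.02540776e+01  3.05688821e+01  9.40637638e+01  7.41798176e-04
  5.53655350e+01  4.01598616e+01]
```

Keeping this yaw would put a finger over the ramp's slope. I'll turn the gripper a quarter turn so the jaws close along the hinge direction, which is clear on both sides.

Request:
send_rows --plan '[[[0.14,-0.03,0,1,-1],[0.14,-0.03,0,1,-1],[0.14,-0.03,-0.1,1,-1],[0.14,-0.03,-0.1,1,-1],[0.14,-0.03,-0.1,1,-1],[0.14,-0.03,-0.1,1,-1],[0.14,-0.03,-0.1,1,-1],[0.14,-0.03,-0.1,1,-1],[0.14,-0.03,-0.2,1,-1],[0.14,-0.03,-0.2,1,-1],[0.14,-0.03,-0.2,1,-1],[0.14,-0.03,-0.2,1,-1],[0.14,-0.03,-0.2,1,-1],[0.14,-0.03,-0.2,1,-1],[0.14,-0.03,0,1,-1],[0.1,-0.03,0,0.7,-1],[0,0,0,0,-1],[0,0,0,0,-1]]]'

```text
time_s: 23.4
position: [0.6335, -0.0043, 0.1213]
tcp_rot: [[-0.635, 0.772, -0.0], [0.772, 0.635, 0.0], [0.0, -0.0, -1.0]]
force: [-0.5, -0.5, 0.6]
opening: 1.002
```

```bash
python3 - <<'E'
from h import *
s=bot.read_state(); print(s['time_s'],s['position'],s['tcp_rot'],s['force'],s['opening'])
d=imaging.capture('wrist');T=wrist_tf(d,s);cv2.imwrite('pics/w11.png',d['img'])
print([( [round(float(v),4) for v in r['at']],round(r['conf'],2)) for r in mark_of('wrist','lid_center')][:3])
for m in masks_of('wrist','lid_center')[:2]:
    ys,xs=np.nonzero(m['region']); c,r=cv2.minEnclosingCircle(np.c_[xs,ys].astype(np.float32)); print(m['conf'],c,r,wpx2w(d,T,c,.019))
E
```

```text
23.4 [ 0.63350307 -0.00427912  0.12127638] [[-6.35351083e-01  7.72223359e-01 -2.91747041e-04]
 [ 7.72223371e-01  6.35351128e-01  9.70444325e-05]
 [ 2.60301789e-04 -1.63636598e-04 -9.99999953e-01]] [-0.52049508 -0.45700148  0.60017991] 1.001629550480657
[([0.6352, -0.0062, 0.0137], 0.84), ([0.5543, 0.097, 0.0484], 0.62)]
0.81 (512.5, 1.5) 24.545974731445312 [0.6478307 0.2537284 0.019    ]
0.57 (321.8724060058594, 204.45103454589844) 35.438438415527344 [ 0.63657123 -0.00568243  0.019     ]
```

View pics/w11.png

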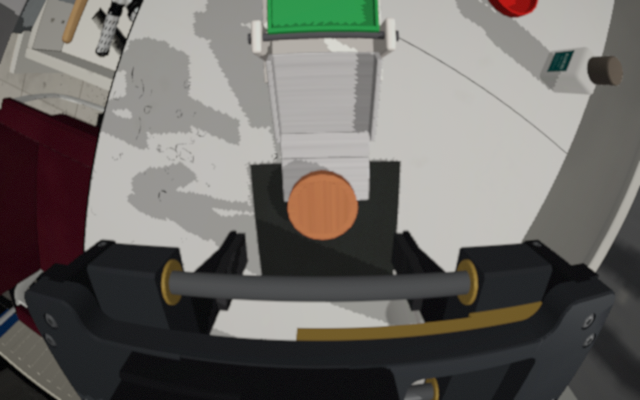

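Request:
send_rows --plan '[[[0.1,-0.04,-1,0,-1],[0,0,-1,0,-1],[0,0,-0.7,0,-1],[0,0,0,0,-1],[0,0,0,0,-1]]]'

```text
time_s: 24.05
position: [0.6366, -0.0055, 0.0404]
tcp_rot: [[-0.636, 0.771, -0.0], [0.771, 0.636, 0.0], [0.0, -0.0, -1.0]]
force: [0.4, 0.2, -0.1]
opening: 1.002
```

```bash
python3 - <<'E'
from h import *
s=bot.read_state(); print(s['time_s'],s['position'],s['force'],s['opening'])
d=imaging.capture('wrist');T=wrist_tf(d,s);cv2.imwrite('pics/w12.png',d['img'])
print([( [round(float(v),4) for v in r['at']],round(r['conf'],2)) for r in mark_of('wrist','lid_center')][:3])
for m in masks_of('wrist','lid_center')[:2]:
    ys,xs=np.nonzero(m['region']); c,r=cv2.minEnclosingCircle(np.c_[xs,ys].astype(np.float32)); print(m['conf'],c,r,wpx2w(d,T,c,.019))
E
```

```text
24.05 [ 0.63663653 -0.00547514  0.04040669] [ 0.44938038  0.23308986 -0.11281329] 1.0015390740921546
[([0.6357, -0.0057, 0.013], 0.6)]
0.58 (320.2234802246094, 242.27354431152344) 49.19466781616211 [ 0.6358172  -0.00474271  0.019     ]
```

View pics/w12.png

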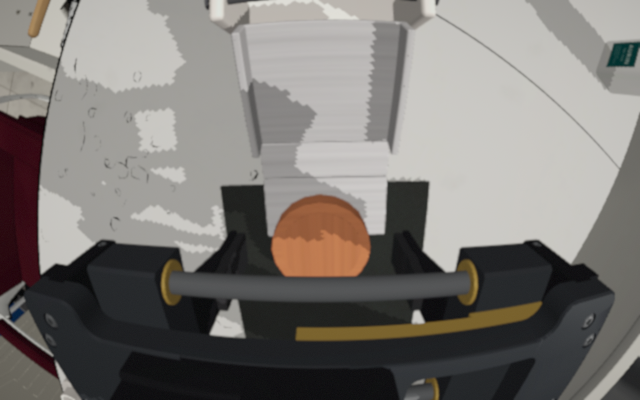

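The lid is centred between the fingers at (320,242). Lowering and gripping it.

Request:
send_rows --plan '[[[0,0,-0.5,0,-1],[0,0,0,0,-1],[0,0,0,0,0],[0,0,0,0,1],[0,0,0,0,1],[0,0,0,0,1],[0,0,0,0,1],[0,0,0,0,1]]]'

```text
time_s: 25.0
position: [0.6368, -0.0055, 0.0255]
tcp_rot: [[-0.637, 0.771, 0.0], [0.771, 0.637, -0.0], [-0.0, 0.0, -1.0]]
force: [0.1, 1.0, 0.2]
opening: 0.679
```

Request:
send_rows --plan '[[[0,0,0.6,0,1],[0,0,1,0,1],[0,0,1,0,1],[-0.6,0,1,0,1],[-0.6,0,1,0,1],[-1,-0.5,0.4,0,1],[-0.4,-1,0,0,1],[0,-1,0,0,1],[0,-1,0,0,1],[0,-1,0,0,1],[0,-1,0,0,1],[0,-1,0,0,1],[0,-1,0,0,1],[0.28,-1,0,0,1],[0.28,-1,0,0,1],[0.28,-1,0,0,1],[0.28,-1,0,0,1],[0,-0.6,0,0,1],[0,0,0,0,1],[0,0,0,0,1]]]'

```text
time_s: 27.0
position: [0.5913, -0.3674, 0.1748]
tcp_rot: [[-0.636, 0.772, -0.002], [0.772, 0.636, 0.002], [0.003, 0.0, -1.0]]
force: [0.4, 0.5, 0.1]
opening: 0.685
```

```bash
python3 - <<'E'
from h import *
s=bot.read_state(); print(s['time_s'],s['position'],s['force'],s['opening'])
d=imaging.capture('wrist');T=wrist_tf(d,s);cv2.imwrite('pics/w13.png',d['img'])
for t in ['lid_center','jar_mouth','pot_1']:
  print(t,[( [round(float(v),4) for v in r['at']],round(r['conf'],2)) for r in mark_of('wrist',t)][:3])
d=imaging.capture('scene');cv2.imwrite('pics/s13.png',cv2.resize(d['img'][110:270,280:460],None,fx=4,fy=3.7))
for t in ['lid_center','jar_mouth']:
  print(t,[( [round(float(v),4) for v in r['at']],round(r['conf'],2)) for r in mark_of('scene',t)][:3])
E
```

```text
27.0 [ 0.5913414  -0.36736958  0.17478229] [0.39943809 0.46626402 0.13487785] 0.6853814213690467
lid_center [([0.5938, -0.3679, 0.1618], 0.91)]
jar_mouth [([0.5628, -0.3294, 0.0632], 0.71)]
pot_1 [([0.697, -0.2658, -0.0006], 0.79)]
lid_center [([0.6439, 0.2775, 0.0071], 0.92), ([0.5941, -0.367, 0.1603], 0.79), ([0.5195, 0.4264, 0.0037], 0.59)]
jar_mouth []
```

View pics/w13.png

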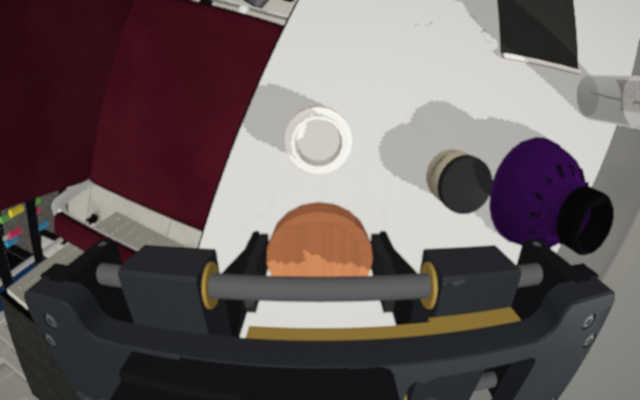

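View pics/s13.png

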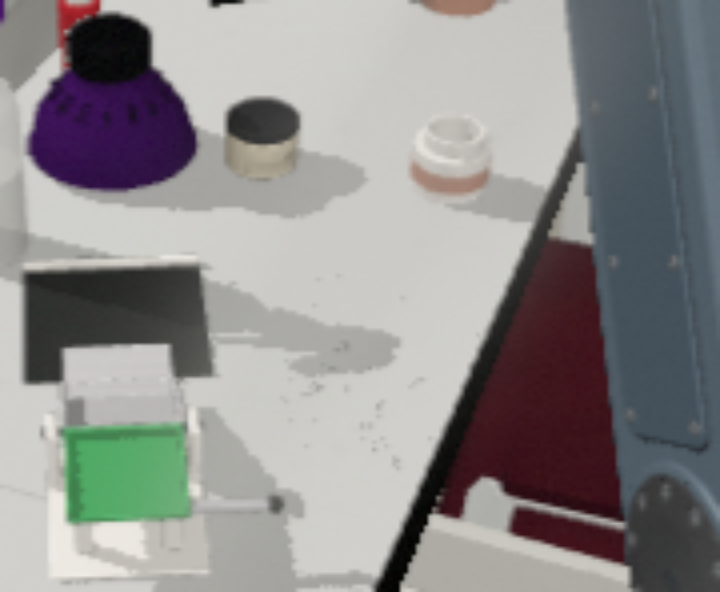

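Flap and handle lie flat in the scene crop at (130,475). The wrist view shows the jar mouth at (319,140) and the held lid at (320,245). Next I'll fit the mouth ring.

```bash
python3 - <<'E'
from h import *
s=bot.read_state();d=imaging.capture('wrist');T=wrist_tf(d,s);print(s['position'])
i=d['img'];cv2.imwrite('pics/w13c.png',cv2.resize(i[95:185,270:370],None,fx=6,fy=6,interpolation=cv2.INTER_CUBIC))
# project model circles: neck outer at z=.058 r .0235 and body r .031 at z .044
ii=cv2.resize(i,None,fx=4,fy=4,interpolation=cv2.INTER_CUBIC)
for cx,cy,col in [(.5615,-.3300,(0,0,255))]:
  for r,z in [(.0235,.058),(.031,.044)]:
    for a in np.linspace(0,2*np.pi,60):
      u=ww2px(d,T,(cx+r*np.cos(a),cy+r*np.sin(a),z)); cv2.circle(ii,(int(u[0]*4+2),int(u[1]*4+2)),1,col,-1)
cv2.imwrite('pics/w13o.png',ii[380:740,1080:1480])
for t in ['lid_center','jar_mouth']:
  for m in masks_of('wrist',t)[:1]:
    ys,xs=np.nonzero(m['region']); print(t,xs.min(),xs.max(),ys.min(),ys.max())
E
```

```text
[ 0.59238483 -0.36753943  0.17560689]
lid_center 266 373 201 276
jar_mouth 284 352 104 171
```

View pics/w13o.png

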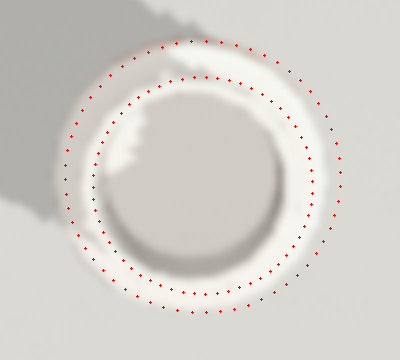

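```bash
python3 - <<'E'
from h import *
s=bot.read_state();d=imaging.capture('wrist');T=wrist_tf(d,s);i=d['img'];R=s['tcp_rot'];p=s['position']
lc=p+R@np.array([0,0,.0058])  # top face z: tips 17 ahead... lid top = tcp z - .0218+.016
ii=cv2.resize(i,None,fx=4,fy=4,interpolation=cv2.INTER_CUBIC)
def ring(c,r,col):
  for a in np.linspace(0,2*np.pi,90):
    u=ww2px(d,T,(c[0]+r*np.cos(a),c[1]+r*np.sin(a),c[2])); cv2.circle(ii,(int(u[0]*4+2),int(u[1]*4+2)),2,col,-1)
ring(lc,.030,(255,0,0)); ring(lc-np.array([0,0,.016]),.030,(0,255,0))
j=(.5597,-.3316)
ring((*j,.058),.0235,(0,0,255));ring((*j,.044),.031,(0,0,255))
cv2.imwrite('pics/w13p.png',cv2.resize(ii[380:1180,1000:1560],None,fx=.74,fy=.74))
E
```

```text
(no output)
```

View pics/w13p.png

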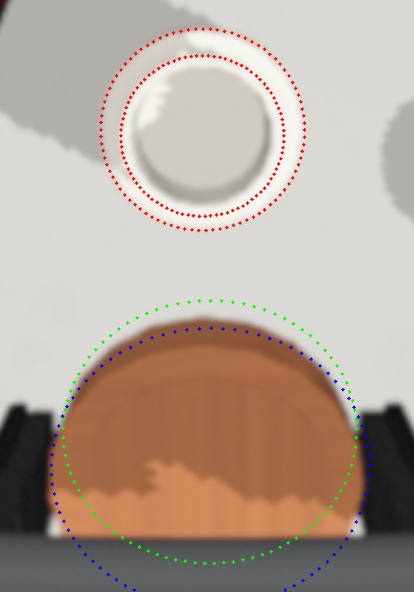

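Request:
send_rows --plan '[[[-0.55,0.64,0,0,1],[-0.55,0.64,0,0,1],[0,0,-0.5,0,1],[0,0,-0.8,0,1],[0,0,-0.8,0,1],[0,0,-0.6,0,1],[0,0,-0.2,0,1],[0,0,0,0,1],[0,0,0,0,1],[0,0,0,0,1]]]'

```text
time_s: 28.55
position: [0.5601, -0.3309, 0.0895]
tcp_rot: [[-0.637, 0.771, 0.002], [0.771, 0.637, -0.002], [-0.003, 0.0, -1.0]]
force: [-0.4, 0.0, 0.1]
opening: 0.686
```

```bash
python3 - <<'E'
from h import *
s=bot.read_state(); p=s['position'];R=s['tcp_rot'];print(s['time_s'],p,s['force'],s['opening'])
def ring(ii,f,c,r,col,k,o):
  for a in np.linspace(0,2*np.pi,120):
    u=f((c[0]+r*np.cos(a),c[1]+r*np.sin(a),c[2])); cv2.circle(ii,(int((u[0]-o[0]+.5)*k),int((u[1]-o[1]+.5)*k)),1,col,-1)
def go(name,f,i,x0,x1,y0,y1,k,fn):
  for tag in 'ab':
    ii=cv2.resize(i[y0:y1,x0:x1],None,fx=k,fy=k,interpolation=cv2.INTER_CUBIC)
    if tag=='b':
      top=p+R@np.array([0,0,.0058])
      ring(ii,f,top,.03,(255,0,0),k,(x0,y0));ring(ii,f,top-[0,0,.016],.03,(0,255,0),k,(x0,y0))
      ring(ii,f,(.5603,-.3308,.044),.031,(0,0,255),k,(x0,y0));ring(ii,f,(.5603,-.3308,0.0),.031,(0,0,255),k,(x0,y0))
    out=ii if tag=='a' else np.hstack([out,ii])
  cv2.imwrite(fn,out)
d=imaging.capture('wrist');T=wrist_tf(d,s)
go('w',lambda q:ww2px(d,T,q),d['img'],250,390,150,290,2.8,'pics/w14.png')
e=imaging.capture('scene')
go('s',lambda q:w2px(e,q),e['img'],365,425,120,180,6.6,'pics/s14.png')
t=imaging.capture('top');cv2.imwrite('pics/t14.png',cv2.resize(t['img'][180:250,400:500],None,fx=6,fy=6))
E
```

```text
28.55 [ 0.56007035 -0.33085355  0.08952913] [-0.3708382   0.00275784  0.052359  ] 0.6855614112285743
```

View pics/w14.png

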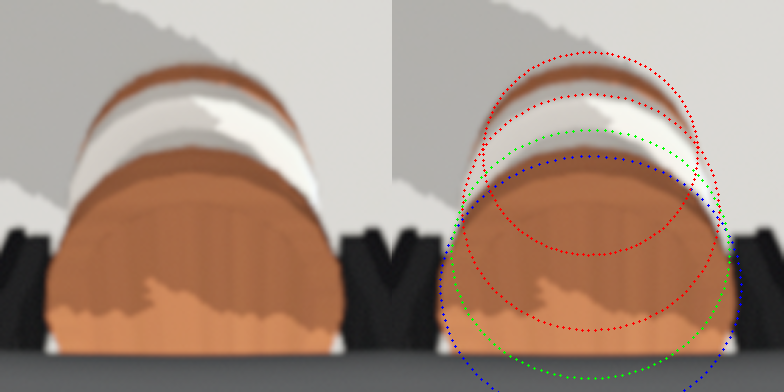

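View pics/s14.png

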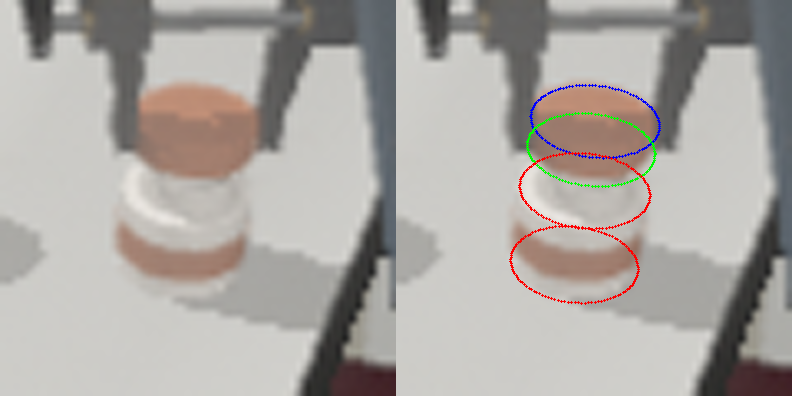

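Request:
send_rows --plan '[[[-0.07,0.07,0,0,1],[0,0,-0.2,0,1],[0,0,-0.22,0,1],[0,0,0,0,1],[0,0,0,0,1]]]'

```text
time_s: 29.2
position: [0.5569, -0.3279, 0.0752]
tcp_rot: [[-0.637, 0.771, -0.001], [0.771, 0.637, 0.001], [0.001, -0.0, -1.0]]
force: [0.0, -0.7, -0.2]
opening: 0.683
```

Request:
send_rows --plan '[[[0.03,-0.03,-0.1,0,1],[0,0,-0.06,0,1],[0,0,0,0,1]]]'

```text
time_s: 29.5
position: [0.5579, -0.3288, 0.0706]
tcp_rot: [[-0.636, 0.771, -0.001], [0.771, 0.636, 0.0], [0.001, -0.0, -1.0]]
force: [-0.4, 0.3, -0.2]
opening: 0.68
```

```bash
python3 - <<'E'
from h import *
s=bot.read_state(); print(s['time_s'],s['position'],s['force'])
a=imaging.capture('scene')['img'][110:190,355:435];b=imaging.capture('wrist')['img'][150:290,250:390]
cv2.imwrite('pics/c15.png',np.hstack([cv2.resize(a,(390,390),interpolation=cv2.INTER_CUBIC),cv2.resize(b,(390,390),interpolation=cv2.INTER_CUBIC)]))
E
```

```text
29.5 [ 0.55790725 -0.32880229  0.07058325] [-0.4335043   0.30589448 -0.23845806]
```

View pics/c15.png

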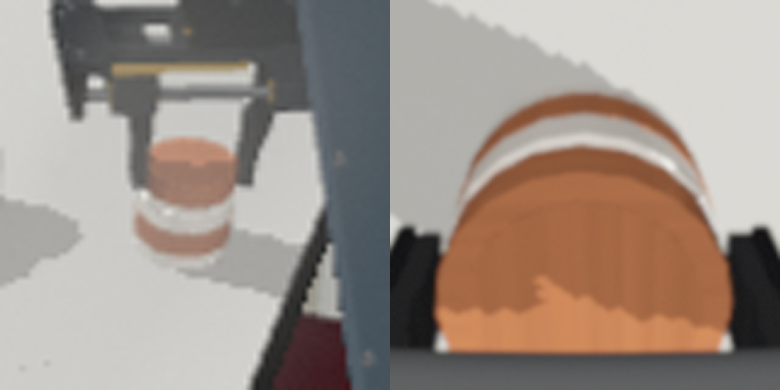

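The lid is over the neck with no contact force. Lowering until it touches.

Request:
send_rows --plan '[[[0,0,-0.06,0,1],[0,0,-0.04,0,1],[0,0,0,0,1]]]'

```text
time_s: 29.9
position: [0.5581, -0.329, 0.068]
tcp_rot: [[-0.637, 0.771, 0.0], [0.771, 0.637, -0.0], [-0.0, 0.0, -1.0]]
force: [-0.7, 0.2, 0.2]
opening: 0.687
```

Request:
send_rows --plan '[[[0,0,-0.04,0,1],[0,0,0,0,1]]]'

```text
time_s: 30.1
position: [0.5582, -0.3291, 0.0676]
tcp_rot: [[-0.637, 0.771, 0.0], [0.771, 0.637, -0.0], [-0.001, 0.0, -1.0]]
force: [-0.1, 0.7, 3.9]
opening: 0.685
```

Contact came at the expected height, with 3.9 N. Releasing and retreating.

Request:
send_rows --plan '[[[0,0,0,0,-0.5],[0,0,0,0,-0.7],[0,0,0,0,-1],[0,0,0,0,-1],[0,0,0,0,-1],[0,0,0.5,0,-1],[0,0,1,0,-1],[0,0,1,0,-1],[0,-0.3,1,0,-1],[0.5,-0.7,1,0,-1],[0.5,-0.7,0,0,-1],[0.3,-0.5,0,0,-1],[0,0,0,0,-1],[0,0,0,0,-1]]]'

```text
time_s: 31.5
position: [0.5965, -0.3943, 0.2019]
tcp_rot: [[-0.636, 0.771, -0.001], [0.771, 0.636, 0.001], [0.001, 0.0, -1.0]]
force: [-0.2, 0.7, -0.6]
opening: 0.998
```

```bash
python3 - <<'E'
from h import *
s=bot.read_state(); print(s['time_s'],s['position'],s['force'])
d=imaging.capture('scene')
a=d['img'][110:190,355:435];w=imaging.capture('wrist');T=wrist_tf(w,s)
cv2.imwrite('pics/c16.png',np.hstack([cv2.resize(a,(400,400),interpolation=cv2.INTER_CUBIC),cv2.resize(w['img'][90:220,260:390],(400,400),interpolation=cv2.INTER_CUBIC)]))
cv2.imwrite('pics/s16.png',d['img']);cv2.imwrite('pics/w16.png',w['img'])
for c in 'wrist','scene':
 for t in ['lid_center','jar_mouth','pot_1']:
  print(c,t,[( [round(float(v),4) for v in r['at']],round(r['conf'],2)) for r in mark_of(c,t)][:3])
E
```

```text
31.5 [ 0.59647679 -0.39431277  0.20189754] [-0.24405118  0.6941486  -0.56371078]
wrist lid_center [([0.5578, -0.3313, 0.0506], 0.62), ([0.6997, -0.2717, 0.0], 0.61)]
wrist jar_mouth []
wrist pot_1 [([0.6973, -0.2684, 0.0035], 0.6), ([0.6604, -0.0251, 0.0035], 0.43)]
scene lid_center [([0.5162, 0.4294, 0.0031], 0.79), ([0.6444, 0.277, 0.0054], 0.75), ([0.5564, -0.3337, 0.0531], 0.68)]
scene jar_mouth [([0.5573, -0.3288, 0.0555], 0.73)]
scene pot_1 [([0.7003, -0.2707, 0.0009], 0.82), ([0.6752, 0.3922, 0.0008], 0.65), ([0.7309, 0.2508, -0.0005], 0.4)]
```

View pics/c16.png

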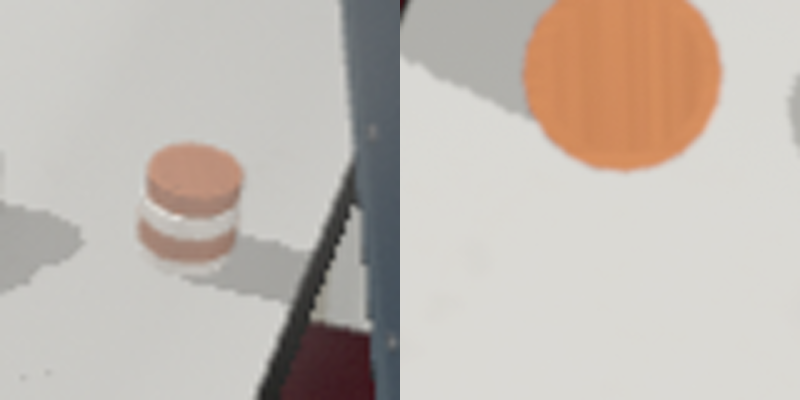

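View pics/s16.png

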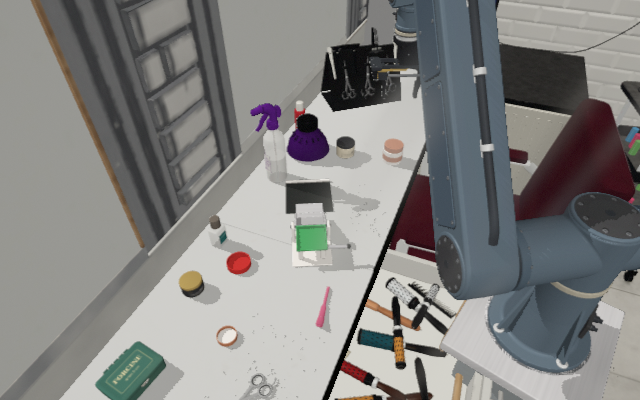

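The lid sits level on the jar at scene (393,147), the flap is flat at (312,238), and the bystanders look unmoved. As a last check I'll difference this picture against the first one, then hand in.

```bash
python3 - <<'E'
import cv2,numpy as np
a=cv2.imread('pics/scene0.png').astype(int);b=cv2.imread('pics/s16.png').astype(int)
df=np.abs(a-b).max(2)
for n,(x0,x1,y0,y1) in dict(flap=(285,355,195,270),pot1=(335,358,135,160),flacon=(205,230,212,245),pot2=(178,206,270,298),clip=(315,332,285,328),jarbase=(380,406,158,167)).items():
    r=df[y0:y1,x0:x1];print(n,r.mean().round(2),(r>40).sum())
from rig import bot
print(bot.read_state()['time_s']); bot.hand_in()
E
```

```text
flap 3.3 0
pot1 2.93 0
flacon 3.28 0
pot2 3.1 0
clip 3.37 0
jarbase 2.21 0
31.9
the job is handed in; nothing more can be done
```

I laid the larger copper lid inside up on the flap and swung the flap over by its handle. The lid tipped down the ramp and came to rest copper face up. I folded the flap flat again, then put the lid on the jar. The job was handed in at 31.9 s, with the arm clear of everything.

**Last checks:**
- **Lid on jar:** it touched down at the expected height with about 4 N and looks level in the scene and wrist views.
- **Flap:** it went down onto its stop with 17 N of reaction. After release its picture shows no change from the start.
- **Bystanders and jar foot:** the before-and-after scene pictures show no change at pot_1, pot_2, the flacon, the clip or the jar's foot.

**Disagreements:**
- **Landing spot:** the lid stopped about 31 mm from the pad's centre, on the ramp side, so it lay partly on the ramp's level run-out rather than wholly on the black rubber.
- **Lid position in the gripper:** the wrist camera put the held lid about 3 mm off the gripper's centre, while the networks said about 1 mm. I followed the wrist camera's lid-to-jar offset, and the lid went down over the neck with no force until it seated.
- **Final lid position:** the camera estimates of the lid and jar centres differ by up to about 5 mm, which is about the networks' error. I judged the fit from the pictures and the contact height.

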